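Set the sine plate to 12 degrees on its gauge block

TASK

Set the tilting sine plate to 12 degrees: raise it by its red handle, well clear of the gauge block's height, fetch the green-banded gauge block from the wooden rack, and lay it flat on the plate's dark steel base, lengthways and centred, coming in from the open end, with its inner end well under the steel roll (anywhere up to the brass stop bar). Then bring the plate back down until the roll rests firmly on the block, and let go. Leave the other two blocks in the rack, and do not disturb the turbo housing or the wrench.

Things in the scene. Friction and masses are not known exactly. Their poses are not given: they have to be found in the camera images.
- sine_base: fixed dark steel base, 100 (x) x 290 (y) x 10 thick. Origin: centre of its underside. Hinge axis along x, at y = +125, 20 mm above the bench; the plate's free end points to -y, where the last 130 mm of the base lie open and bare. A brass stop bar, 60 x 6 x 10 high, stands across the base under the plate, its face to the open end at y = +32 mm
- plate (a joint): tilt, rad: 0 level, grows as the free (-y) end rises, to 0.62 at most; 0.209 on the green block. Friction hinge: it stays where left; at the handle some 10 N raise it, 3 N down lower it. Aluminium plate 90 wide, 12 thick, underside 4 mm above the line from hinge axis to roll axis, reaching 15 mm past the roll axis; a 40 mm wide, 36 mm high actuator is bolted on top near the hinge
- roll (a point): centre of the steel roll, 20 diameter, 90 long, across the underside of the plate's free end, 140 mm from the hinge axis. At joint 0 its lowest line is level with the base's top
- handle (a point): middle of the red round handle bar, 10 diameter, 82 long, along the plate's x (parallel to the hinge), on two posts 72 mm apart; it stands directly over the roll, 52 mm from the roll axis at right angles to the plate and 36 mm above the plate's top, and turns with the plate about the hinge axis
- block_green_center (a point): centre (half-way up) of the green gauge block: plain steel bar 24 wide (its x) x 120 long (its y) x 29.1 high (its z), with green painted bands at both ends and around the middle; used flat as it lies in the rack, its 29.1 mm height gives 12 degrees
- block_red_center (a point): centre (half-way up) of the red gauge block: plain steel bar 24 wide (its x) x 120 long (its y) x 21.9 high (its z), with red painted bands at both ends and around the middle; used flat as it lies in the rack, its 21.9 mm height gives 9 degrees
- block_blue_center (a point): centre (half-way up) of the blue gauge block: plain steel bar 24 wide (its x) x 120 long (its y) x 36.2 high (its z), with blue painted bands at both ends and around the middle; used flat as it lies in the rack, its 36.2 mm height gives 15 degrees
- rack: fixed wooden rack, 196 (x) x 146 (y) x 42 high, origin: centre of its underside. Three blocks lie along y on its 6 mm floor, at x = -62, 0, +62 in any order. Banks 42 high enclose both ends of each block (slots 27.6 wide); only the middle 44 mm (y -22 to +22) is an open channel where fingers reach the blocks' sides, with 38 mm between neighbouring blocks
- housing: loose aluminium turbo housing, about 72 diameter, 54 high, with a side pipe to its +y; bystander; origin: centre of its underside
- wrench: loose steel wrench, 170 long, lying along its x; bystander; origin: its underside
Not all that is in view belongs to the job. Leave any orange, pink or turquoise look-alike of the part that bears block_green_center alone.

How it is judged:
By the outcome, as a careful person would: the job done as asked, in the order asked, and still so for the second after the job is handed in, with the robot touching nothing.
It also fails if it takes over 64 s, if anything falls off the work surface, if the arm or the gripper's body presses on something with over 40 N, if the wrist force passes 120 N, or if a joint passes its speed limit or range.

ROBOT

A 7-joint arm with a two-finger parallel gripper is mounted at the origin on the work surface. World frame = base frame: x ahead of the robot, y to its left, z up, the work surface at z = 0. Lengths are in m, angles in rad, forces in N, time in s.
With the tool pointing down it reaches from about 0.4 to 0.85 m from the base axis. Payload 10.4 kg.
Tool frame: the origin (TCP) lies at the very end of the fingers, on their centre line; the grasp point (between the pads) lies 19 mm behind it (manip.tcp_to_grasp is the z of the grasp point in the tool frame, in m); z points along the fingers, x is the direction in which the jaws open and shut, and the axes are right-handed (so a half turn about z gives the same grasp; the last joint's range is limited). The gripper opens to 85 mm and grips with 20 to 120 N. Pads are 22 mm wide; open, the fingers measure 114 mm over their backs; the gripper's body (76 mm by 85 mm) begins 54 mm behind the grasp point. The pads swing forward as they close: fully open they stand 13 mm farther back than shut.
Start: joints at [-1.146, 0.332, -0.065, 1.46, 0.022, 1.35, -0.088], TCP at [0.271, 0.563, 0.231] pointing down, gripper open.
Joint ranges: [-2.6, 2.6], [-0.5, 2.12], [-1.47, 1.34], [0.16, 2.42], [-1.27, 4.41], [0.06, 2.06], [-2.6, 2.6]. Speed limits (rad/s): [2.22, 2.22, 2.79, 2.79, 3.14, 3.14, 3.14].

INTERFACE

Orientations are given as a unit quaternion [x, y, z, w].
In Python, from workcell import manip gives the robot as it stands.
- The arm moves only by the tool servo_tool, never from a script. Its argument "moves" is a list of rows, each an object with "travel": the shift along the tool's x, y, z in mm, a list of three; "dr": the turn, a rotation vector about the tool's x, y, z in degrees, a list of three. A call has 1 to 12 rows; each row shifts and turns the commanded pose from where the row before left it, along the tool's axes as they then stand; what a row does not reach is not made up. A row lasts 1/8 s, in which the tool goes at most 62.5 mm and 10.7 degrees, less where a joint would pass 70% of its speed; a pose out of reach is approached as far as the arm can. A call is refused whole if a number of a shift passes 62.5 or a number of a turn 10.7, either way. A call with a gripper value outside its range is refused whole. "claw" is the closure, from 0 (fully open) to 1 (shut), set as the call begins (left out, the last holds). The fingers move at their own pace and stop on an object; "squeeze" is the grip in N (left out, the last holds). Time passes only in rows, so rows that do not move let the fingers close. It gives the time, the measured TCP pose, the force and the opening at its end, in the units of the state.
- manip.get_obs(): the state, without advancing time (a new reading comes with each control period).
- manip.camera(name): name is "scene" or "top" or "wrist"; returns the picture (420x560x3 uint8, blue, green, red); there is no depth.
- manip.calibration(name): a dict with "intrinsics" (3x3 intrinsics, pixels), "view" (4x4, takes a point from world to camera coordinates). Camera axes: x right, y down, z forward; pixel columns grow to the right and rows downward; lengths in m; the calibration is good to about 2 mm. The wrist camera is an equidistant fisheye: a pixel r from the principal point sees the ray r / f radians off the axis. A picture is of the moment at which its call begins: read the wrist's pose just before it. calibration takes no time and is no camera call; for the wrist camera it gives the pose at the moment of the call.
- manip.hand_in(): hands the job in, once; it reports no verdict.
The state is a dict: "clock": time; "joint_pos": joint angles; "joint_velocities": joint speeds; "tau": joint torques, N m; "position": TCP position; "ee_rot": TCP orientation; "ft_force": force on the tool from outside, world axes, zero at the start; "torque": the same for the moment, N m; "grip_width": opening from 0.0 (shut) to 1.0 (fully open).
Only numpy, scipy, OpenCV 4.12 (cv2) and the standard library are available. Lean on these libraries where they do the work, as an engineer would, in place of code of your own. Each camera call takes 0.05 s, during which the arm holds its last target. There are 200 camera calls.

## Working session

There is one attempt and no reset: what is moved stays moved. The work goes in short steps, Python scripts to look and compute and a tool call to move; the robot and the scene stay as the last step left them, time stands still between calls to the robot, and variables do not carry over. Pictures are saved under pics/ and viewed, on a budget of 10 in all, crops included, one or two more only if the job needs it, and the job is handed in when it is done.

Besides the shell and the picture viewer there is one more tool, called after "Call:" as name([rows], argument=value, ...), one row to a line, values as JSON. servo_tool: Moves the arm, as the interface text tells. Its arguments: {"type":"object","properties":{"moves":{"type":"array","items":{"type":"object","properties":{"travel":{"type":"array","items":{"type":"number"}},"dr":{"type":"array","items":{"type":"number"}}}}},"claw":{"type":"number"},"squeeze":{"type":"number"}},"required":["moves"]}

```bash
mkdir -p pics; ls
python3 - <<'E'
from workcell import manip
import cv2,numpy as np
o=manip.get_obs(); print(o, manip.tcp_to_grasp)
for n in("scene","top"):
    cv2.imwrite(f"pics/{n}0.png",manip.camera(n)); c=manip.calibration(n); print(n,np.round(c["intrinsics"],1).tolist(),np.round(c["view"],4).tolist())
E
```

```text
pics
{'clock': 0.0, 'joint_pos': array([-1.14561118,  0.33286237, -0.06468919,  1.46095982,  0.02157629,
        1.34990461, -0.08850411]), 'joint_velocities': array([ 0.00148448, -0.00147993, -0.00014628, -0.00137133, -0.0004632 ,
        0.00117364,  0.00060893]), 'tau': array([-5.28174660e-04, -6.25441718e+01,  4.91481903e-02, -3.91601837e+01,
        1.63103733e-02,  9.80381184e-03, -5.29429667e-05]), 'position': array([0.27044338, 0.56303009, 0.230513  ]), 'ee_rot': array([ 8.46453692e-01,  5.32461857e-01, -5.96098017e-04,  4.03635787e-04]), 'ft_force': array([-0.68358365,  0.72061194, -0.03088623]), 'torque': array([-0.00361423,  0.0084555 , -0.06061037]), 'grip_width': 1.002477123093704} -0.0187
scene [[411.9, 0.0, 279.8], [0.0, 411.9, 211.0], [0.0, 0.0, 1.0]] [[-0.7805, 0.6249, -0.0191, 0.4444], [0.3644, 0.4298, -0.8261, -0.1509], [-0.508, -0.6517, -0.5632, 1.3277], [0.0, 0.0, 0.0, 1.0]]
top [[544.5, 0.0, 285.5], [0.0, 544.5, 203.9], [0.0, 0.0, 1.0]] [[-0.0192, -0.9998, 0.0029, -0.0061], [-0.978, 0.0181, -0.2077, 0.5513], [0.2076, -0.0068, -0.9782, 1.4002], [0.0, 0.0, 0.0, 1.0]]
```

View pics/scene0.png

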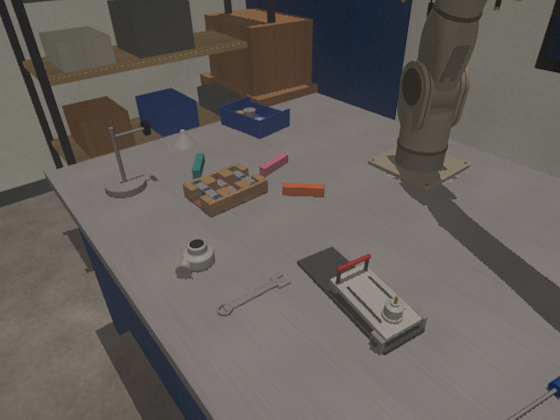

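View pics/top0.png

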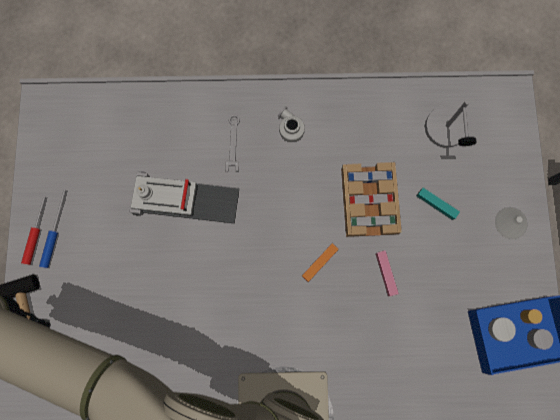

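The top view shows the sine plate at about (185,198) with its open end to the right. The rack is at (372,200), with green the block nearest the robot at (373,221). Next I'll look at enlarged crops.

Run:
```python
import cv2,numpy as np
t=cv2.imread("pics/top0.png");s=cv2.imread("pics/scene0.png")
def crop(im,x0,y0,w,h,k):
    c=cv2.resize(im[y0:y0+h,x0:x0+w],None,fx=k,fy=k,interpolation=cv2.INTER_CUBIC)
    for x in range((x0+9)//10*10,x0+w,10):
        L=12 if x%50==0 else 5; cv2.line(c,(int((x-x0+.5)*k),0),(int((x-x0+.5)*k),L),(0,255,255),1)
        if x%20==0: cv2.putText(c,str(x),(int((x-x0+.5)*k)-10,22),0,.33,(0,255,255),1)
    for y in range((y0+9)//10*10,y0+h,10):
        cv2.line(c,(0,int((y-y0+.5)*k)),(5,int((y-y0+.5)*k)),(0,255,255),1)
        cv2.putText(c,str(y),(8,int((y-y0+.5)*k)+4),0,.33,(0,255,255),1)
    return c
a=np.hstack([crop(t,122,160,130,75,3),crop(t,335,155,135,75,3)])
b=np.hstack([crop(s,290,240,140,110,3),crop(s,175,160,120,110,3)])
w=max(a.shape[1],b.shape[1]);pad=lambda i:np.pad(i,((0,0),(0,w-i.shape[1]),(0,0)))
cv2.imwrite("pics/comp.png",np.vstack([pad(a),pad(b)])); print(w)
```

```text
795
```

View pics/comp.png

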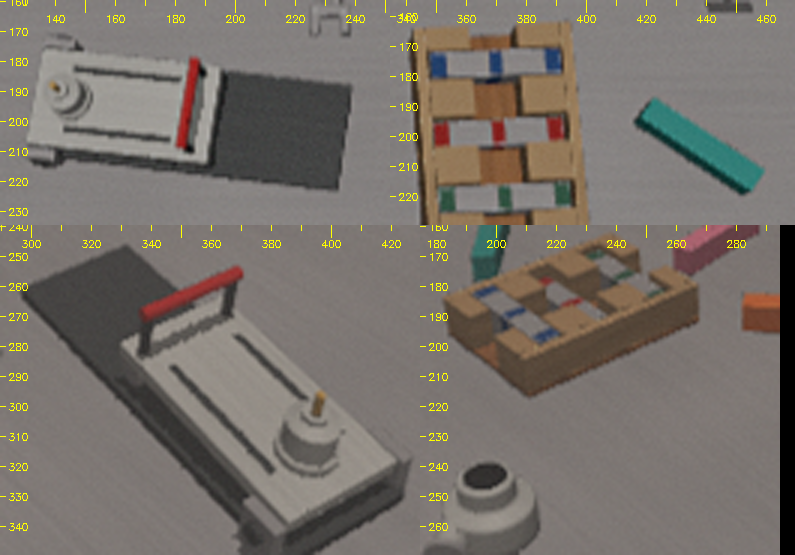

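```bash
cat > h.py <<'E'
from workcell import manip
import cv2,numpy as np
from scipy.spatial.transform import Rotation as R
def ray(n,px,c=None):
    c=c or manip.calibration(n);K=np.array(c["intrinsics"]);V=np.array(c["view"])
    d=np.linalg.inv(K)@[px[0],px[1],1]
    if n=="wrist":
        r=np.hypot(d[0],d[1]);d=np.array([d[0]/r*np.sin(r),d[1]/r*np.sin(r),np.cos(r)])
    return -V[:3,:3].T@V[:3,3],V[:3,:3].T@d/np.linalg.norm(d)
def tri(rays):
    A=0;b=0
    for o,d in rays:
        P=np.eye(3)-np.outer(d,d);A=A+P;b=b+P@o
    x=np.linalg.solve(A,b);return x,[1000*np.linalg.norm((np.eye(3)-np.outer(d,d))@(x-o)) for o,d in rays]
def plane(r,z): o,d=r;return o+d*(z-o[2])/d[2]
def proj(n,X,c=None):
    c=c or manip.calibration(n);K=np.array(c["intrinsics"]);V=np.array(c["view"]);p=V[:3,:3]@X+V[:3,3]
    if n=="wrist":
        r=np.hypot(p[0],p[1]);t=np.arctan2(r,p[2]);q=np.array([p[0]/r*t,p[1]/r*t,1])
    else:q=p/p[2]
    return (K@q)[:2]
E
python3 - <<'E'
from h import *
P={"h_far":((186.5,178.8),(337.2,268.8)),"h_near":((182.8,209.2),(369.8,255.2)),"bfar":((237.5,188.2),(296.8,262.8)),"bnear":((233.8,222.5),(331.8,246.5)),
"gmid":((372.5,220.2),(242.8,174.5)),"gl":((353.2,220.8),(251.2,180.2)),"gr":((392.5,219),(232.8,169.8))}
for k,(t,s) in P.items():
    x,e=tri([ray("top",t),ray("scene",s)]);print(k,np.round(x*1000,1),np.round(e,1))
for k,t,z in(("rack R far",(394.2,161.8),.042),("rack L far",(342.5,166.2),.042),("bfar",P["bfar"][0],.01),("bnear",P["bnear"][0],.01),("gl",P["gl"][0],.0351),("gr",P["gr"][0],.0351),("gm",P["gmid"][0],.0351)): print(k,np.round(plane(ray("top",t),z)*1000,1))
E
```

```text
h_far [619.4 245.4  81. ] [0.2 0.2]
h_near [537.  255.4  77.4] [1.2 1.2]
bfar [610.8 115.7   3.5] [1.1 1.1]
bnear [512.1 126.7   6.7] [0.2 0.2]
gmid [ 506.2 -250.6   39.8] [0.7 0.7]
gl [ 507.6 -200.3   42.4] [3.9 3.9]
gr [ 508.2 -304.8   34.2] [0.9 0.9]
rack R far [ 667.4 -318.1   42. ]
rack L far [ 657.5 -175.2   42. ]
bfar [608.4 116.   10. ]
bnear [511.7 126.2  10. ]
gl [ 505.8 -198.7   35.1]
gr [ 508.8 -305.3   35.1]
gm [ 506.5 -251.    35.1]
```

Call:
servo_tool([
  {"travel": [0, 0, 0], "dr": [0, 0, -9.8]},
  {"travel": [0, 0, 0], "dr": [0, 0, -9.8]},
  {"travel": [-28, 34, 0], "dr": [0, 0, 0]},
  {"travel": [-28, 34, 0], "dr": [0, 0, 0]},
  {"travel": [-28, 34, 0], "dr": [0, 0, 0]},
  {"travel": [-28, 34, 0], "dr": [0, 0, 0]},
  {"travel": [-28, 34, 0], "dr": [0, 0, 0]},
  {"travel": [-28, 34, 0], "dr": [0, 0, 0]},
  {"travel": [-28, 34, 0], "dr": [0, 0, 0]},
  {"travel": [-28, 34, 0], "dr": [0, 0, 0]},
  {"travel": [-28, 34, 0], "dr": [0, 0, 0]},
  {"travel": [-28, 34, 0], "dr": [0, 0, 0]},
])

```text
clock: 1.6
position: [0.5799, 0.2479, 0.231]
ee_rot: [0.743, 0.669, -0.0, -0.0]
ft_force: [-1.1, 1.4, 0.6]
grip_width: 1.0
```

```bash
cat >> h.py <<'E'
def snap(n,name):
    import pickle
    o=manip.get_obs();c=manip.calibration(n);im=manip.camera(n)
    cv2.imwrite(f"pics/{name}.png",im);pickle.dump(c,open(f"pics/{name}.pkl","wb"))
    print(name,o["clock"],np.round(o["position"]*1000,1),np.round(R.from_quat(o["ee_rot"]).as_matrix()[:,0],3),o["grip_width"]);return im
def cal(name):
    import pickle;return pickle.load(open(f"pics/{name}.pkl","rb"))
E
python3 - <<'E'
from h import *
im=snap("wrist","w1");print(manip.calibration("wrist")["intrinsics"])
cv2.imwrite("pics/w1b.png",cv2.resize(im,(784,588),interpolation=cv2.INTER_CUBIC))
E
```

```text
w1 1.6 [579.9 247.9 231. ] [ 0.105  0.994 -0.   ] 0.999961502520017
[[325.1922621    0.         276.64557147]
 [  0.         325.1922621  206.62383996]
 [  0.           0.           1.        ]]
```

View pics/w1b.png

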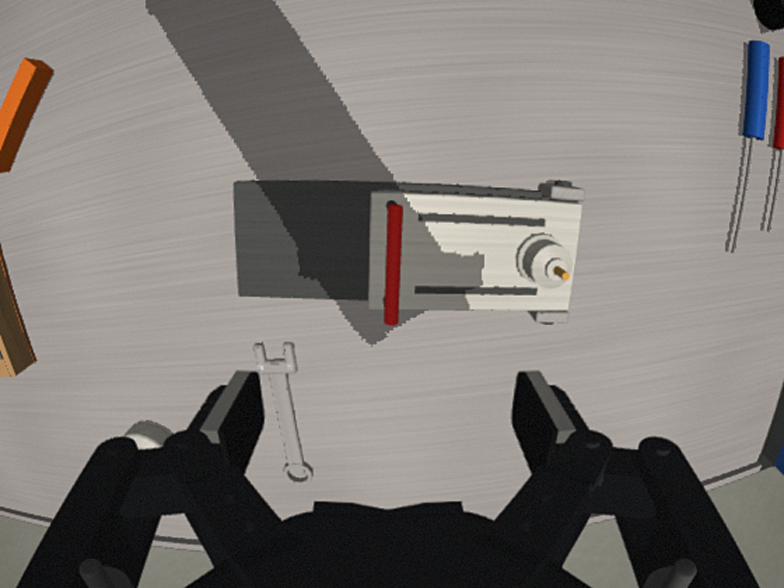

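The wrist view shows the red handle from (396,206) to (391,323) in the 784 px picture. The base's open corners are at (234,182) and (239,296).

Run:
```python
from h import *
c=cal("w1");w=lambda x,y:ray("wrist",((x+.5)/1.4-.5,(y+.5)/1.4-.5),c)
for k,p,t,s in(("hfar",(391,322),(186.5,178.8),(337.2,268.8)),("hnear",(396,207),(182.8,209.2),(369.8,255.2)),("bfar",(239,296),(237.5,188.2),(296.8,262.8)),("bnear",(234,182),(233.8,222.5),(331.8,246.5))):
    x,e=tri([w(*p),ray("top",t),ray("scene",s)]);print(k,np.round(x*1000,1),np.round(e,1), "z10",np.round(plane(w(*p),.01)*1000,1),"z75",np.round(plane(w(*p),.075)*1000,1))
```

```text
hfar [619.  245.8  80.5] [1.1 0.4 0.8] z10 [646.7 244.1  10. ] z75 [620.4 246.4  75. ]
hnear [538.2 256.5  78.3] [2.  2.2 1.1] z10 [548.8 258.3  10. ] z75 [540. 258.  75.]
bfar [610.8 114.6   4.4] [2.2 2.1 1.1] z10 [609.5 114.4  10. ] z75 [589.9 139.9  75. ]
bnear [511.9 126.8   6.5] [0.5 0.4 0.1] z10 [511.4 128.3  10. ] z75 [509.3 151.3  75. ]
```

Call:
servo_tool([
  {"travel": [3.2, -1.8, 42], "dr": [0, 0, 1.3]},
  {"travel": [0, 0, 43], "dr": [0, 0, 0]},
  {"travel": [0, 0, 43], "dr": [0, 0, 0]},
  {"travel": [0, 0, 28], "dr": [0, 0, 0]},
  {"travel": [0, 0, 15], "dr": [0, 0, 0]},
  {"travel": [0, 0, 0], "dr": [0, 0, 0]},
])

```text
clock: 2.4
position: [0.5772, 0.2523, 0.0596]
ee_rot: [0.751, 0.66, -0.001, -0.0]
ft_force: [0.2, 0.2, 0.2]
grip_width: 1.002
```

Call:
servo_tool([
  {"travel": [0, 0, 0]},
  {"travel": [0, 0, 0]},
  {"travel": [0, 0, 0]},
  {"travel": [0, 0, 0]},
  {"travel": [0, 0, 0]},
  {"travel": [0, 0, 0]},
  {"travel": [0, 0, 0]},
  {"travel": [0, 0, 0]},
], claw=1, squeeze=40)

```text
$.moves[0]: bad value
```

Call:
servo_tool([
  {"travel": [0, 0, 0], "dr": [0, 0, 0]},
  {"travel": [0, 0, 0], "dr": [0, 0, 0]},
  {"travel": [0, 0, 0], "dr": [0, 0, 0]},
  {"travel": [0, 0, 0], "dr": [0, 0, 0]},
  {"travel": [0, 0, 0], "dr": [0, 0, 0]},
  {"travel": [0, 0, 0], "dr": [0, 0, 0]},
  {"travel": [0, 0, 0], "dr": [0, 0, 0]},
  {"travel": [0, 0, 0], "dr": [0, 0, 0]},
], claw=1, squeeze=40)

```text
clock: 3.4
position: [0.5777, 0.2517, 0.0605]
ee_rot: [0.751, 0.66, -0.0, 0.0]
ft_force: [-2.3, -5.0, 5.0]
grip_width: 0.101
```

Call:
servo_tool([
  {"travel": [2.7, 0, -6], "dr": [0, 0, 0]},
  {"travel": [3.1, 0, -5.8], "dr": [0, 0, 0]},
  {"travel": [6.7, 0, -11.3], "dr": [0, 0, 0]},
  {"travel": [7.8, 0, -10.6], "dr": [0, 0, 0]},
  {"travel": [8.6, 0, -9.9], "dr": [0, 0, 0]},
  {"travel": [0, 0, 0], "dr": [0, 0, 0]},
])

```text
clock: 4.15
position: [0.5815, 0.2792, 0.1041]
ee_rot: [0.751, 0.66, -0.001, 0.001]
ft_force: [-3.7, -8.5, 6.1]
grip_width: 0.1
```

Call:
servo_tool([
  {"travel": [9.4, 0, -9.1], "dr": [0, 0, 0]},
  {"travel": [10.2, 0, -8.3], "dr": [0, 0, 0]},
  {"travel": [0, 0, 0], "dr": [0, 0, 0]},
  {"travel": [0, 0, 0], "dr": [0, 0, 0]},
])

```text
clock: 4.65
position: [0.5842, 0.298, 0.1218]
ee_rot: [0.752, 0.66, -0.001, 0.001]
ft_force: [-3.7, -11.5, 8.4]
grip_width: 0.096
```

Call:
servo_tool([
  {"travel": [0, 0, 0], "dr": [0, 0, 0]},
  {"travel": [0, 0, 0], "dr": [0, 0, 0]},
  {"travel": [0, 0, 0], "dr": [0, 0, 0]},
  {"travel": [0, 0, 0], "dr": [0, 0, 0]},
  {"travel": [0, 0, 0], "dr": [0, 0, 0]},
  {"travel": [0, 0, 0], "dr": [0, 0, 0]},
  {"travel": [0, 0, -20], "dr": [0, 0, 0]},
  {"travel": [0, 0, -30], "dr": [0, 0, 0]},
  {"travel": [0, 0, -40], "dr": [0, 0, 0]},
  {"travel": [0, 0, -30], "dr": [0, 0, 0]},
], claw=0)

```text
clock: 5.9
position: [0.5844, 0.3007, 0.245]
ee_rot: [0.751, 0.66, 0.001, 0.0]
ft_force: [0.5, 0.4, -0.0]
grip_width: 0.994
```

Call:
servo_tool([
  {"travel": [-40, -1, 0], "dr": [0, 0, 0]},
  {"travel": [-52, -1, 0], "dr": [0, 0, 0]},
  {"travel": [-52, -1, 0], "dr": [0, 0, 0]},
  {"travel": [-52, -1, 0], "dr": [0, 0, 0]},
  {"travel": [-52, -1, 0], "dr": [0, 0, 0]},
  {"travel": [-52, -1, 0], "dr": [0, 0, 0]},
  {"travel": [-52, -1, 0], "dr": [0, 0, 0]},
  {"travel": [-52, -1, 0], "dr": [0, 0, 0]},
  {"travel": [-52, -1, 0], "dr": [0, 0, 0]},
  {"travel": [-52, 0, 0], "dr": [0, 0, 0]},
  {"travel": [-46, 0, 0], "dr": [0, 0, 0]},
], claw=0.4)

```text
clock: 7.28
position: [0.5037, -0.2498, 0.2431]
ee_rot: [0.751, 0.66, 0.001, 0.001]
ft_force: [1.5, 0.7, 0.4]
grip_width: 0.601
```

Call:
servo_tool([
  {"travel": [0, 0, 0], "dr": [0, 0, 10]},
  {"travel": [0, 0, 0], "dr": [0, 0, 10]},
  {"travel": [0, 0, 0], "dr": [0, 0, 10]},
  {"travel": [0, 0, 0], "dr": [0, 0, 10]},
  {"travel": [0, 0, 0], "dr": [0, 0, 10]},
  {"travel": [0, 0, 0], "dr": [0, 0, 10]},
  {"travel": [0, 0, 0], "dr": [0, 0, 10]},
  {"travel": [0, 0, 0], "dr": [0, 0, 10]},
  {"travel": [0, 0, 0], "dr": [0, 0, 0]},
])

```text
clock: 8.4
position: [0.5043, -0.2477, 0.2425]
ee_rot: [1.0, 0.024, 0.001, -0.0]
ft_force: [0.1, 0.4, -0.9]
grip_width: 0.605
```

Run:
```python
from h import *
t=snap("top","t2");im=snap("wrist","w2")
a=cv2.resize(t[155:255,110:260],(450,300),interpolation=cv2.INTER_CUBIC)
cv2.imwrite("pics/w2b.png",cv2.resize(im,(784,588),interpolation=cv2.INTER_CUBIC))
```

```text
t2 8.4 [ 504.3 -247.7  242.5] [0.999 0.047 0.002] 0.6052489054926985
w2 8.45 [ 504.3 -247.7  242.3] [0.999 0.05  0.001] 0.5989852842644623
```

View pics/w2b.png

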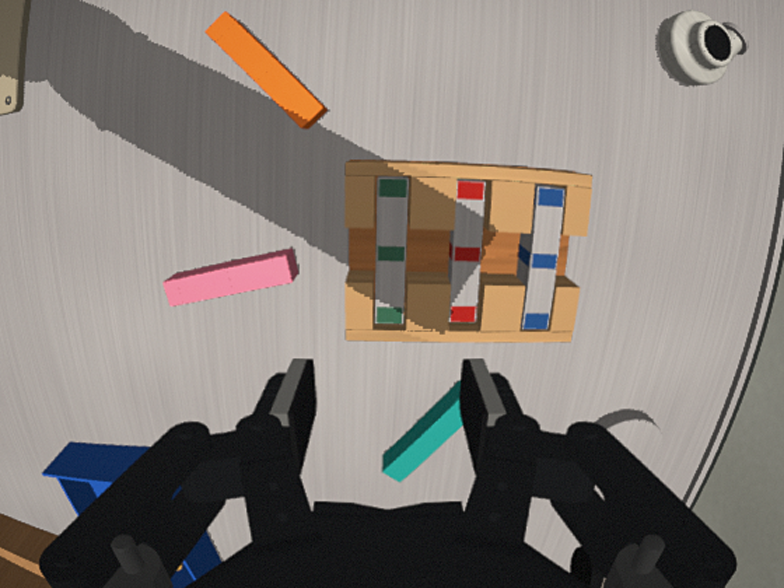

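The green block sits in the left slot, from (393,178) to (389,327) with its middle at (391,253). The channel is open at the sides.

Run:
```python
from h import *
c=cal("w2");w=lambda x,y:ray("wrist",((x+.5)/1.4-.5,(y+.5)/1.4-.5),c)
T={"gm":((391.5,253.5),(372.5,220.2),(242.8,174.5)),"ghi":((393.5,188),(353.2,220.8),(251.2,180.2)),"glo":((389,315.5),(392.5,219),(232.8,169.8))}
for k,(p,t,s) in T.items():
    x,e=tri([w(*p),ray("top",t),ray("scene",s)]);y,f=tri([w(*p),ray("top",t)]);print(k,np.round(x*1000,1),np.round(e,1),np.round(y*1000,1),np.round(f,1),"z35",np.round(plane(w(*p),.0351)*1000,1))
for p in((393,178),(389,327),(379,178),(409,178),(373,327),(404,327),(377,253),(407,253)):print(p,np.round(plane(w(*p),.0351)*1000,1))
for p in((345,162),(345,341),(592,175),(571,342)):print("rack",np.round(plane(w(*p),.042)*1000,1))
```

```text
gm [ 506.4 -250.6   39.9] [0.2 0.8 0.6] [ 506.5 -251.2   35.9] [0.4 0.4] z35 [ 506.7 -251.8   35.1]
ghi [ 506.8 -200.    42.5] [1.6 3.2 4.7] [ 505.7 -199.4   35. ] [0.7 0.7] z35 [ 505.5 -200.    35.1]
glo [ 507.9 -304.8   34.1] [0.5 1.2 0.7] [ 508.1 -304.6   35.6] [0.8 0.8] z35 [ 507.5 -304.2   35.1]
(393, 178) [ 504.7 -192.3   35.1]
(389, 327) [ 508.  -314.5   35.1]
(379, 178) [ 494.1 -192.8   35.1]
(409, 178) [ 516.9 -191.6   35.1]
(373, 327) [ 494.7 -315.2   35.1]
(404, 327) [ 520.5 -313.9   35.1]
(377, 253) [ 495.3 -252.    35.1]
(407, 253) [ 518.9 -250.7   35.1]
rack [ 468.3 -181.3   42. ]
rack [ 472.1 -326.1   42. ]
rack [ 663.1 -175.3   42. ]
rack [ 668.1 -319.8   42. ]
```

Call:
servo_tool([
  {"travel": [0, 0, 0], "dr": [0, 0, 1.2]},
  {"travel": [2.2, 10.9, 40], "dr": [0, 0, 0]},
  {"travel": [0, 0, 45], "dr": [0, 0, 0]},
  {"travel": [0, 0, 45], "dr": [0, 0, 0]},
  {"travel": [0, 0, 40], "dr": [0, 0, 0]},
  {"travel": [0, 0, 0], "dr": [0, 0, 0]},
  {"travel": [0, 0, 0], "dr": [0, 0, 0]},
])

```text
clock: 9.38
position: [0.5073, -0.2591, 0.073]
ee_rot: [1.0, 0.013, 0.001, 0.0]
ft_force: [1.1, -0.3, -0.6]
grip_width: 0.6
```

Run:
```python
from h import *
im=snap("wrist","w3")
cv2.imwrite("pics/w3b.png",cv2.resize(im,(784,588),interpolation=cv2.INTER_CUBIC))
```

```text
w3 9.375 [ 507.3 -259.1   73. ] [1.    0.025 0.002] 0.6003213080226216
```

View pics/w3b.png

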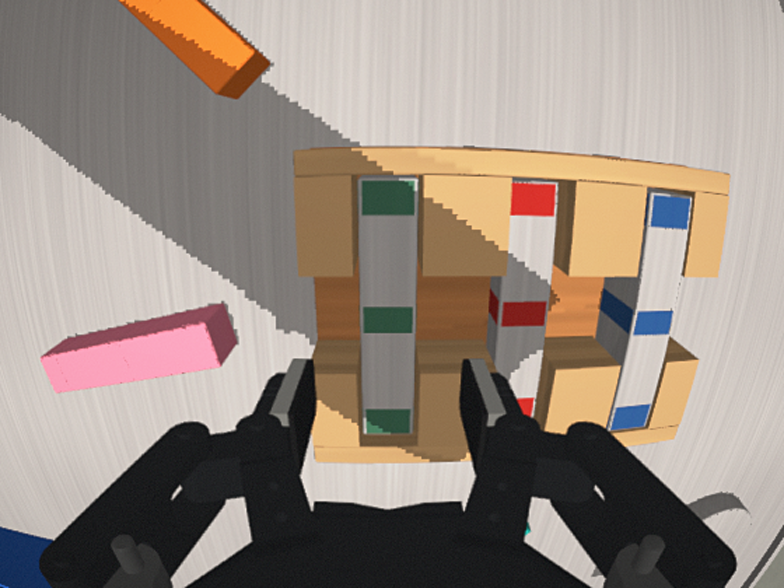

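The fingers are centred on the green block, whose middle band is at (388,320). The channel banks are at rows 276 and 340–368.

Run:
```python
from h import *
c=cal("w3");w=lambda x,y:ray("wrist",((x+.5)/1.4-.5,(y+.5)/1.4-.5),c)
for p in((388,320),(388,178),(387,434)):print(p,np.round(plane(w(*p),.0351)*1000,1))
for p in((335,276),(460,276),(340,368),(450,368)):print("bank",np.round(plane(w(*p),.042)*1000,1))
```

```text
(388, 320) [ 506.2 -251.7   35.1]
(388, 178) [ 504.6 -192.    35.1]
(387, 434) [ 507.3 -311.4   35.1]
bank [ 484.5 -230.7   42. ]
bank [ 534.4 -229.4   42. ]
bank [ 486.1 -271.8   42. ]
bank [ 533.5 -270.7   42. ]
```

Call:
servo_tool([
  {"travel": [-0.8, -3, 15], "dr": [0, 0, 0]},
  {"travel": [0, 0, 20], "dr": [0, 0, 0]},
  {"travel": [0, 0, 17], "dr": [0, 0, 0]},
  {"travel": [0, 0, 10], "dr": [0, 0, 0]},
  {"travel": [0, 0, 0], "dr": [0, 0, 0]},
])

```text
clock: 10.05
position: [0.505, -0.2555, 0.0083]
ee_rot: [1.0, 0.012, -0.001, -0.0]
ft_force: [-1.7, -1.0, -0.4]
grip_width: 0.599
```

Call:
servo_tool([
  {"travel": [0, 0, 0], "dr": [0, 0, 0]},
  {"travel": [0, 0, 0], "dr": [0, 0, 0]},
  {"travel": [0, 0, 0], "dr": [0, 0, 0]},
  {"travel": [0, 0, 0], "dr": [0, 0, 0]},
  {"travel": [0, 0, 0], "dr": [0, 0, 0]},
  {"travel": [0, 0, 0], "dr": [0, 0, 0]},
], claw=1, squeeze=60)

```text
clock: 10.8
position: [0.5066, -0.2559, 0.0102]
ee_rot: [1.0, 0.013, 0.001, 0.0]
ft_force: [1.5, -0.4, 5.6]
grip_width: 0.266
```

Call:
servo_tool([
  {"travel": [0, 0, -10], "dr": [0, 0, 0]},
  {"travel": [0, 0, -20], "dr": [0, 0, 0]},
  {"travel": [0, 0, -30], "dr": [0, 0, 0]},
  {"travel": [0, 0, -40], "dr": [0, 0, 0]},
  {"travel": [0, 0, -40], "dr": [0, 0, 0]},
  {"travel": [0, 0, 0], "dr": [0, 0, 0]},
])

```text
clock: 11.55
position: [0.5064, -0.2561, 0.1514]
ee_rot: [1.0, 0.013, 0.002, 0.0]
ft_force: [0.1, 0.8, -7.7]
grip_width: 0.265
```

Call:
servo_tool([
  {"travel": [4, -24, 0], "dr": [0, 0, 0]},
  {"travel": [6, -35, 0], "dr": [0, 0, 0]},
  {"travel": [8, -45, 0], "dr": [0, 0, 0]},
  {"travel": [8, -45, 0], "dr": [0, 0, 0]},
  {"travel": [8, -45, 0], "dr": [0, 0, 0]},
  {"travel": [7, -45, 0], "dr": [0, 0, 0]},
  {"travel": [7, -38, 0], "dr": [0, 0, 0]},
  {"travel": [4, -25, 0], "dr": [0, 0, 0]},
  {"travel": [0, 0, 0], "dr": [0, 0, 4.4]},
  {"travel": [0, 0, 0], "dr": [0, 0, 4.4]},
  {"travel": [0, 0, 0], "dr": [0, 0, 0]},
  {"travel": [0, 0, 0], "dr": [0, 0, 0]},
])

```text
clock: 13.05
position: [0.5493, 0.0475, 0.1482]
ee_rot: [0.998, -0.063, -0.001, 0.0]
ft_force: [-0.2, 0.7, -6.0]
grip_width: 0.271
```

Run:
```python
from h import *
im=snap("wrist","w4");snap("scene","s4")
cv2.imwrite("pics/w4b.png",cv2.resize(im,(784,588),interpolation=cv2.INTER_CUBIC))
```

```text
w4 13.05 [549.3  47.5 148.2] [ 0.992 -0.126 -0.002] 0.27144984623626867
s4 13.1 [549.5  47.5 148.5] [ 0.992 -0.127 -0.001] 0.2681187491836852
```

View pics/w4b.png

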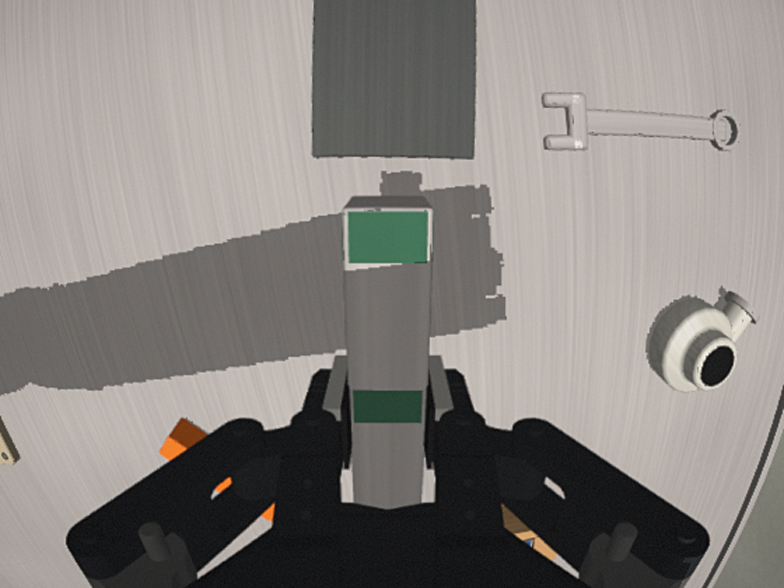

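The base's open end corners are at (313,157) and (474,158). The held block's inner end runs from (343,208) to (432,207).

Run:
```python
from h import *
c=cal("w4");w=lambda x,y:ray("wrist",((x+.5)/1.4-.5,(y+.5)/1.4-.5),c)
B=[plane(w(*p),.01)*1000 for p in((313,157),(474.5,158),(314,0),(476,0))]
for b in B:print(np.round(b,1))
d=B[1]-B[0];print("end yaw",np.degrees(np.arctan2(d[1],d[0])),"mid",(B[0]+B[1])[:2]/2, np.linalg.norm(d))
for i,j in((0,2),(1,3)):
    e=B[j]-B[i];print("side yaw",np.degrees(np.arctan2(-e[0],e[1])),np.linalg.norm(e))
for p in((343.5,208),(432,207)):print("blk",np.round(plane(w(*p),.1731)*1000,1))
```

```text
[511.7 126.4  10. ]
[610.  113.6  10. ]
[525.1 226.3  10. ]
[623.6 214.5  10. ]
end yaw -7.431270816280713 mid [560.87022414 119.98125669] 99.11693984778097
side yaw -7.633491716364488 100.80570946741034
side yaw -7.693971774370662 101.82295814889768
blk [544.8 112.3 173.1]
blk [567.6 109.7 173.1]
```

Run:
```python
from h import *
V=np.array(cal("w4")["view"]);C=-V[:3,:3].T@V[:3,3];o=manip.get_obs()
Rm=R.from_quat(o["ee_rot"]).as_matrix();print("cam in tool mm",Rm.T@(C-o["position"])*1000,"axis",Rm.T@V[2,:3])
```

```text
cam in tool mm [  -1.57501347  -79.68066245 -141.69639492] axis [-6.32429728e-04  3.10365698e-01  9.50617028e-01]
```

Call:
servo_tool([
  {"travel": [2.2, 0, 25], "dr": [0, 0, 0.3]},
  {"travel": [0, 0, 35], "dr": [0, 0, 0]},
  {"travel": [0, 0, 35], "dr": [0, 0, 0]},
  {"travel": [0, 0, 24], "dr": [0, 0, 0]},
  {"travel": [0, 0, 8], "dr": [0, 0, 0]},
  {"travel": [0, 0, 0], "dr": [0, 0, 0]},
  {"travel": [0, 0, 0], "dr": [0, 0, 0]},
])

```text
clock: 14.02
position: [0.5531, 0.0475, 0.0235]
ee_rot: [0.998, -0.067, 0.001, -0.0]
ft_force: [0.8, 0.1, -6.1]
grip_width: 0.268
```

Call:
servo_tool([
  {"travel": [0, -20, 0], "dr": [0, 0, 0]},
  {"travel": [0, -30, 0], "dr": [0, 0, 0]},
  {"travel": [0, -30, 0], "dr": [0, 0, 0]},
  {"travel": [0, -30, 0], "dr": [0, 0, 0]},
  {"travel": [0, -20, 0], "dr": [0, 0, 0]},
  {"travel": [0, -5, 0], "dr": [0, 0, 0]},
  {"travel": [0, 0, 0], "dr": [0, 0, 0]},
  {"travel": [0, 0, 0], "dr": [0, 0, 0]},
])

```text
clock: 15.02
position: [0.5703, 0.1795, 0.0223]
ee_rot: [0.998, -0.068, -0.0, 0.0]
ft_force: [-0.3, 0.1, -6.3]
grip_width: 0.267
```

Run:
```python
from h import *
im=snap("wrist","w5");snap("top","t5");im=snap("wrist","w6")
cv2.imwrite("pics/w6b.png",cv2.resize(im,(784,588),interpolation=cv2.INTER_CUBIC))
```

```text
w5 15.025 [570.3 179.5  22.3] [ 0.991 -0.135  0.   ] 0.2666122425247292
t5 15.075 [570.3 179.7  22.3] [ 0.991 -0.135  0.   ] 0.2666242449794213
w6 15.125 [570.3 179.9  22.4] [ 0.991 -0.135  0.   ] 0.26761502620650685
```

View pics/w6b.png

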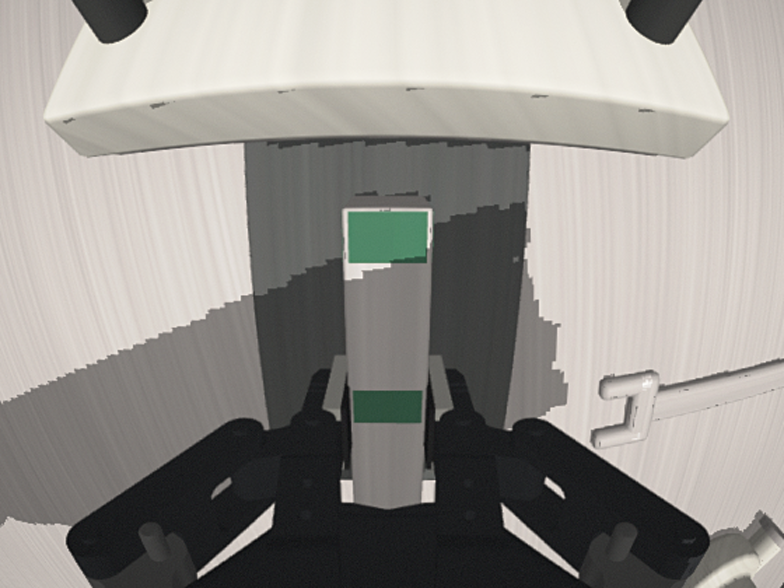

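The block is centred over the base: edges at 248 and 526, block middle at 387, with the raised plate ahead. I'll lower it here, regrip farther back, and slide it in so the wrist camera stays clear of the handle.

Call:
servo_tool([
  {"travel": [0, 0, 4], "dr": [0, 0, 0]},
  {"travel": [0, 0, 3], "dr": [0, 0, 0]},
  {"travel": [0, 0, 0], "dr": [0, 0, 0]},
  {"travel": [0, 0, 0], "dr": [0, 0, 0]},
])

```text
clock: 15.68
position: [0.5702, 0.1812, 0.0153]
ee_rot: [0.998, -0.067, 0.0, -0.0]
ft_force: [1.1, -0.7, -6.7]
grip_width: 0.265
```

Call:
servo_tool([
  {"travel": [0, 0, 1.2], "dr": [0, 0, 0]},
  {"travel": [0, 0, 0], "dr": [0, 0, 0]},
  {"travel": [0, 0, 0], "dr": [0, 0, 0]},
])

```text
clock: 16.05
position: [0.5704, 0.1813, 0.0143]
ee_rot: [0.998, -0.067, 0.0, -0.0]
ft_force: [0.3, 0.6, -5.2]
grip_width: 0.267
```

Call:
servo_tool([
  {"travel": [0, 0, 0.4], "dr": [0, 0, 0]},
  {"travel": [0, 0, 0], "dr": [0, 0, 0]},
  {"travel": [0, 0, 0], "dr": [0, 0, 0]},
  {"travel": [0, 0, 0], "dr": [0, 0, 0]},
  {"travel": [0, 10, 0], "dr": [0, 0, 0]},
  {"travel": [0, 14, 0], "dr": [0, 0, 0]},
  {"travel": [0, 10, 0], "dr": [0, 0, 0]},
  {"travel": [0, 0, 0], "dr": [0, 0, 0]},
], claw=0.45)

```text
clock: 17.05
position: [0.5657, 0.1459, 0.0138]
ee_rot: [0.998, -0.068, 0.0, 0.0]
ft_force: [0.3, -0.5, 0.8]
grip_width: 0.546
```

Call:
servo_tool([
  {"travel": [0, 0, 0], "dr": [0, 0, 0]},
  {"travel": [0, 0, 0], "dr": [0, 0, 0]},
  {"travel": [0, 0, 0], "dr": [0, 0, 0]},
  {"travel": [0, 0, 0], "dr": [0, 0, 0]},
  {"travel": [0, 0, 0], "dr": [0, 0, 0]},
], claw=1, squeeze=40)

```text
clock: 17.68
position: [0.566, 0.148, 0.0139]
ee_rot: [0.998, -0.067, 0.0, -0.0]
ft_force: [2.1, 0.7, 1.4]
grip_width: 0.274
```

Call:
servo_tool([
  {"travel": [0, -8, 0], "dr": [0, 0, 0]},
  {"travel": [0, -10, 0], "dr": [0, 0, 0]},
  {"travel": [0, -9, 0], "dr": [0, 0, 0]},
  {"travel": [0, -6, 0], "dr": [0, 0, 0]},
  {"travel": [0, 0, 0], "dr": [0, 0, 0]},
  {"travel": [0, 0, 0], "dr": [0, 0, 0]},
])

```text
clock: 18.42
position: [0.5704, 0.1784, 0.0139]
ee_rot: [0.998, -0.068, 0.0, 0.001]
ft_force: [0.6, -5.4, 4.7]
grip_width: 0.272
```

Call:
servo_tool([
  {"travel": [0, 0, 0], "dr": [0, 0, 0]},
  {"travel": [0, 0, 0], "dr": [0, 0, 0]},
  {"travel": [0, 0, 0], "dr": [0, 0, 0]},
  {"travel": [0, 0, 0], "dr": [0, 0, 0]},
  {"travel": [0, 25, 0], "dr": [0, 0, 0]},
  {"travel": [0, 40, 0], "dr": [0, 0, 0]},
  {"travel": [0, 40, -10], "dr": [0, 0, 0]},
  {"travel": [0, 35, -30], "dr": [0, 0, 0]},
  {"travel": [0, 0, -30], "dr": [0, 0, 0]},
  {"travel": [0, 0, 0], "dr": [0, 0, 0]},
], claw=0.45)

```text
clock: 19.68
position: [0.5529, 0.0413, 0.086]
ee_rot: [0.998, -0.067, 0.002, -0.001]
ft_force: [0.4, 0.9, 0.1]
grip_width: 0.549
```

Run:
```python
from h import *
w=snap("wrist","w7");s=snap("scene","s7");t=snap("top","t7")
r=lambda i,x,y,W,H,k:cv2.resize(i[y:y+H,x:x+W],None,fx=k,fy=k,interpolation=cv2.INTER_CUBIC)
a=np.hstack([r(s,280,210,160,140,2.5),r(t,120,150,160,100,2.5)[:350] if 0 else np.pad(r(t,120,155,160,100,2.5),((0,100),(0,0),(0,0)))])
b=r(w,80,0,400,245,1)
b=np.pad(b,((0,0),(0,400),(0,0)))
cv2.imwrite("pics/c7.png",np.vstack([a,b]))
```

```text
w7 19.675 [552.9  41.3  86. ] [ 0.991 -0.134  0.004] 0.5487868679576489
s7 19.725 [552.   41.7  84.5] [ 0.991 -0.133  0.002] 0.5496731670326086
t7 19.775 [551.4  41.8  83.6] [ 0.991 -0.133  0.   ] 0.5486802490374086
```

View pics/c7.png

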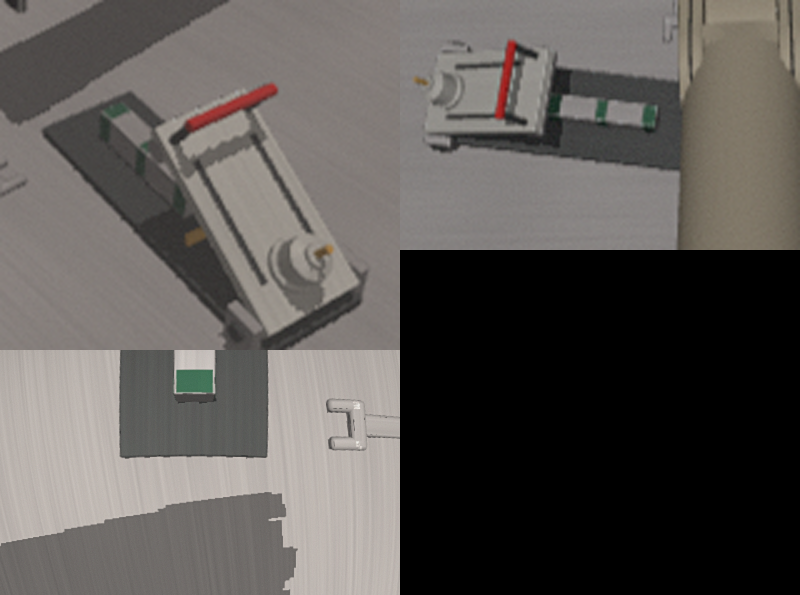

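The block lies straight and centred, with its inner end under the raised plate just short of the brass stop. Now back to the handle.

Call:
servo_tool([
  {"travel": [0, 0, -40], "dr": [0, 0, 0]},
  {"travel": [0, 0, -45], "dr": [0, 0, -5]},
  {"travel": [0, 0, -45], "dr": [0, 0, -10]},
  {"travel": [0, 0, -32], "dr": [0, 0, -10]},
  {"travel": [0, 0, 0], "dr": [0, 0, -10]},
  {"travel": [0, 0, 0], "dr": [0, 0, -10]},
  {"travel": [0, 0, 0], "dr": [0, 0, -10]},
  {"travel": [0, 0, 0], "dr": [0, 0, -10]},
  {"travel": [0, 0, 0], "dr": [0, 0, -10]},
  {"travel": [0, 0, 0], "dr": [0, 0, -10]},
  {"travel": [0, 0, 0], "dr": [0, 0, -5]},
  {"travel": [0, 0, 0], "dr": [0, 0, 0]},
], claw=0)

```text
clock: 21.32
position: [0.5511, 0.0417, 0.2446]
ee_rot: [0.753, 0.658, -0.001, -0.0]
ft_force: [0.7, -0.8, -0.4]
grip_width: 1.0
```

Call:
servo_tool([
  {"travel": [25, 0, 0], "dr": [0, 0, 0]},
  {"travel": [40, 0, 0], "dr": [0, 0, 0]},
  {"travel": [45, 0, 0], "dr": [0, 0, 0]},
  {"travel": [45, 0, 0], "dr": [0, 0, 0]},
  {"travel": [45, 0, 0], "dr": [0, 0, 0]},
  {"travel": [35, 0, 0], "dr": [0, 0, 0]},
  {"travel": [24, 0, 0], "dr": [0, 0, 0]},
  {"travel": [0, 0, 0], "dr": [0, 0, 0]},
  {"travel": [0, 0, 0], "dr": [0, 0, 0]},
])

```text
clock: 22.45
position: [0.586, 0.2972, 0.2452]
ee_rot: [0.753, 0.658, -0.001, 0.0]
ft_force: [-0.1, -1.1, 0.1]
grip_width: 1.003
```

Run:
```python
from h import *
c=cal("w7")
for p in((255,44),(295,44)):print("outer end",np.round(plane(ray("wrist",p,c),.0391)*1000,1))
im=snap("wrist","w8");c=cal("w8")
# red handle by colour -> endpoints
h=cv2.cvtColor(im,cv2.COLOR_BGR2HSV);m=cv2.inRange(h,(0,170,60),(6,255,255))|cv2.inRange(h,(175,170,60),(180,255,255))
n,l,st,ce=cv2.connectedComponentsWithStats(m);i=max(range(1,n),key=lambda k:st[k,4] if 150<ce[k][0]<400 else 0)
print(st[i],ce[i],"at z141:",np.round(plane(ray("wrist",ce[i],c),.141)*1000,1))
```

```text
outer end [555.1 157.4  39.1]
outer end [577.6 154.3  39.1]
w8 22.45 [586.  297.2 245.2] [ 0.135  0.991 -0.001] 1.0033837892258683
[ 272  155   12   98 1125] [277.33244444 202.05866667] at z141: [581.8 298.4 141. ]
```

Call:
servo_tool([
  {"travel": [1, -2, 30], "dr": [0, 0, 0]},
  {"travel": [0, 0, 40], "dr": [0, 0, 0]},
  {"travel": [0, 0, 35], "dr": [0, 0, 0]},
  {"travel": [0, 0, 18], "dr": [0, 0, 0]},
  {"travel": [0, 0, 0], "dr": [0, 0, 0]},
  {"travel": [0, 0, 0], "dr": [0, 0, 0]},
])

```text
clock: 23.25
position: [0.585, 0.2995, 0.1245]
ee_rot: [0.753, 0.658, 0.001, 0.0]
ft_force: [0.2, -0.3, 0.3]
grip_width: 0.994
```

Call:
servo_tool([
  {"travel": [0, 0, 0], "dr": [0, 0, 0]},
  {"travel": [0, 0, 0], "dr": [0, 0, 0]},
  {"travel": [0, 0, 0], "dr": [0, 0, 0]},
  {"travel": [0, 0, 0], "dr": [0, 0, 0]},
  {"travel": [0, 0, 0], "dr": [0, 0, 0]},
  {"travel": [0, 0, 0], "dr": [0, 0, 0]},
  {"travel": [0, 0, 0], "dr": [0, 0, 0]},
], claw=1, squeeze=40)

```text
clock: 24.12
position: [0.584, 0.2982, 0.1229]
ee_rot: [0.753, 0.658, -0.001, 0.0]
ft_force: [-3.2, -4.5, 4.0]
grip_width: 0.098
```

Call:
servo_tool([
  {"travel": [-4.8, 0, 3.6], "dr": [0, 0, 0]},
  {"travel": [-4.5, 0, 3.9], "dr": [0, 0, 0]},
  {"travel": [-8.7, 0, 8.1], "dr": [0, 0, 0]},
  {"travel": [-8.1, 0, 8.8], "dr": [0, 0, 0]},
  {"travel": [-6.4, 0, 8.2], "dr": [0, 0, 0]},
  {"travel": [-2.1, 0, 3], "dr": [0, 0, 0]},
  {"travel": [-2.2, 0, 3.2], "dr": [0, 0, 0]},
  {"travel": [0, 0, 0], "dr": [0, 0, 0]},
  {"travel": [0, 0, 0], "dr": [0, 0, 0]},
])

```text
clock: 25.25
position: [0.5791, 0.2632, 0.0838]
ee_rot: [0.753, 0.658, 0.0, -0.0]
ft_force: [0.1, 2.3, 0.7]
grip_width: 0.101
```

Call:
servo_tool([
  {"travel": [-0.6, 0, 1], "dr": [0, 0, 0]},
  {"travel": [-0.6, 0, 1], "dr": [0, 0, 0]},
  {"travel": [0, 0, 0], "dr": [0, 0, 0]},
  {"travel": [0, 0, 0], "dr": [0, 0, 0]},
])

```text
clock: 25.75
position: [0.579, 0.2623, 0.0824]
ee_rot: [0.753, 0.658, 0.0, -0.0]
ft_force: [-3.3, 2.9, 7.0]
grip_width: 0.1
```

Call:
servo_tool([
  {"travel": [-0.6, 0, 1], "dr": [0, 0, 0]},
  {"travel": [0, 0, 0], "dr": [0, 0, 0]},
  {"travel": [0, 0, 0], "dr": [0, 0, 0]},
])

```text
clock: 26.12
position: [0.5791, 0.2623, 0.0823]
ee_rot: [0.753, 0.659, 0.001, -0.0]
ft_force: [-5.8, 3.6, 12.4]
grip_width: 0.098
```

Call:
servo_tool([
  {"travel": [0, 0, 1], "dr": [0, 0, 0]},
  {"travel": [0, 0, 1], "dr": [0, 0, 0]},
  {"travel": [0, 0, 0], "dr": [0, 0, 0]},
  {"travel": [0, 0, 0], "dr": [0, 0, 0]},
])

```text
clock: 26.62
position: [0.5791, 0.2622, 0.0817]
ee_rot: [0.753, 0.659, 0.001, -0.0]
ft_force: [-11.7, 0.4, 24.7]
grip_width: 0.095
```

Contact is firm at about 25 N. Next I'll relax a little, let go, rise and check.

Call:
servo_tool([
  {"travel": [0, 0, -1], "dr": [0, 0, 0]},
  {"travel": [0, 0, 0], "dr": [0, 0, 0]},
  {"travel": [0, 0, 0], "dr": [0, 0, 0]},
  {"travel": [0, 0, 0], "dr": [0, 0, 0]},
  {"travel": [0, 0, 0], "dr": [0, 0, 0]},
  {"travel": [0, 0, 0], "dr": [0, 0, 0]},
  {"travel": [0, 0, -20], "dr": [0, 0, 0]},
  {"travel": [0, 0, -40], "dr": [0, 0, 0]},
  {"travel": [0, 0, -50], "dr": [0, 0, 0]},
  {"travel": [0, 0, -40], "dr": [0, 0, 0]},
  {"travel": [0, 0, 0], "dr": [0, 0, 0]},
  {"travel": [0, 0, 0], "dr": [0, 0, 0]},
], claw=0)

```text
clock: 28.12
position: [0.5788, 0.2611, 0.2304]
ee_rot: [0.753, 0.658, 0.0, -0.0]
ft_force: [0.9, 0.2, -0.3]
grip_width: 0.998
```

Call:
servo_tool([
  {"travel": [40, -20, 0], "dr": [0, 0, 0]},
  {"travel": [50, -20, 0], "dr": [0, 0, 0]},
  {"travel": [50, -20, 0], "dr": [0, 0, 0]},
  {"travel": [40, -20, 0], "dr": [0, 0, 0]},
  {"travel": [0, 0, 0], "dr": [0, 0, 0]},
  {"travel": [0, 0, 0], "dr": [0, 0, 0]},
])

```text
clock: 28.88
position: [0.5237, 0.4493, 0.2289]
ee_rot: [0.753, 0.658, -0.001, 0.0]
ft_force: [0.2, -0.8, 0.2]
grip_width: 0.996
```

Run:
```python
from h import *
s=snap("scene","s9");t=snap("top","t9")
r=lambda i,x,y,W,H,k:cv2.resize(i[y:y+H,x:x+W],None,fx=k,fy=k,interpolation=cv2.INTER_CUBIC)
a=np.hstack([r(s,280,220,130,130,3),r(t,120,140,130,130,3)])
b=np.hstack([r(s,150,150,260,130,1.5),r(t,260,100,260,130,1.5)])
cv2.imwrite("pics/c9.png",np.vstack([a,b]))
```

```text
s9 28.875 [523.7 449.3 228.9] [ 0.134  0.991 -0.002] 0.9959489768543888
t9 28.925 [524.2 448.7 229.3] [ 0.135  0.991 -0.001] 0.9982208339104273
```

View pics/c9.png

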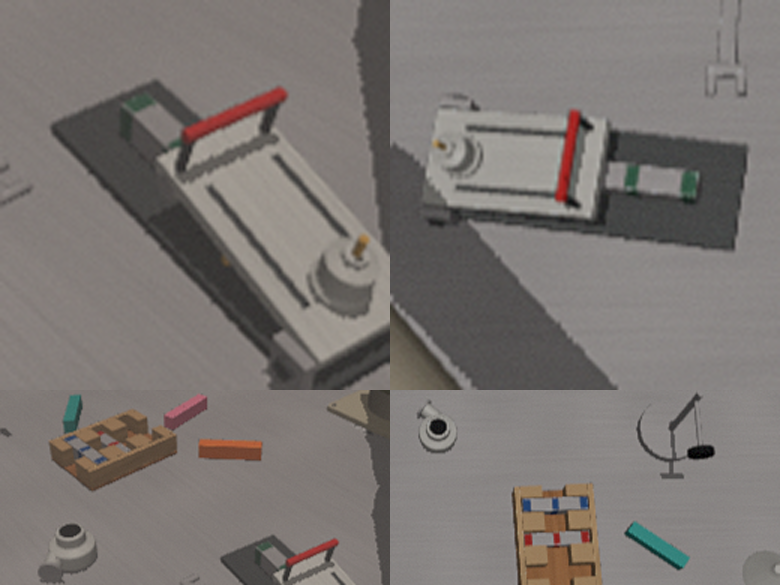

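The block is centred under the lowered plate, red and blue are still in the rack, and the housing and wrench look undisturbed. I'll check the handle height, then hand in.

Run:
```python
from h import *
for t,s in(((181.2,177.2),(341.5,264.5)),((177.5,205.8),(373.8,251.2))):
    x,e=tri([ray("top",t),ray("scene",s)]);print(np.round(x*1000,1),np.round(e,1))
print(manip.hand_in())
```

```text
[619.4 255.9  99.2] [0.6 0.6]
[541.7 266.2  97.6] [1.9 1.9]
the job is handed in; nothing more can be done
None
```

The sine plate is set on the green gauge block at about 12 degrees, and I handed the job in at about 29 s of the 64 s allowed.

I raised the plate by its red handle to about 0.58 rad and took the green block from the rack. I laid it on the base from the open end and regripped it farther back. That let me slide it in without the wrist camera coming near the handle. Then I brought the plate down until the roll pressed on the block with about 25 N, let go and moved clear.

**Last checks:**
- **Block position:** before the plate came down, its inner end measured about 11 mm on the local y axis. That is roughly 23 mm past the roll line and short of the brass stop, and it was off centre by about 1 mm.
- **Plate height:** after release, the handle measured about 98.5 mm high against 99.9 mm expected for 12 degrees, which is within camera error. While pressing, the downward motion stopped 1 mm above the computed height.
- **Everything else:** in the last pictures the red and blue blocks were still in the rack, and the housing and wrench looked unmoved. I saw no sign of a failed check.

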